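# Clear the headset off the slide-warming bench and hold its lid at 45 degrees

### The job

The dictation headset has been left standing on the lid of the slide-warming bench: first, with the lid still shut, hang it by its crown over the bar of the rail beside the bench, one ear pad on each side, and let go of it. Then raise the bench's lid by its handle with the fingers to 45 degrees (within 5) and keep holding it there: the lid would fall shut, so finish while still holding it still. Do not drop the headset on the table, leave it hanging, and leave the other things on the table where they stand.

Things in the scene. Friction and masses are not known exactly. Their poses are not given: they have to be found in the camera images.
- bench: slide-warming bench, fixed to the table: low stainless box 250 (x) x 280 (y) x 100 mm high, black control panel on its front (-x) face, closed by a white hinged lid 12 mm thick with a blue field, upper face 112 mm above the table. Origin under the centre of the box; z up, x from the front (handle) to the back (hinge), y along the hinge.
- lid (a joint): angle of the bench's lid in rad: 0 = shut (at the start), 0.785 = 45 degrees open; stop at 1.75. It turns about the hinge along its back edge: the front edge with the handle rises and swings back (bench's +x). No stay: it falls shut if let go at 45 degrees. About 0.5 kg (varies): lifting at the handle takes 2 to 4 N.
- lid_hinge (a point): point on the lid's hinge axis at its middle, on the bench: 120 mm behind the bench's centre (+x) and 100 mm above the table; axes as the bench's, the hinge axis is y. It does not move with the lid.
- lid_handle (a point): middle of the handle, on the axis of a black round bar, 12 mm diameter, 130 mm long (along y), with a leg at each end, near the lid's front edge. Lid shut: 225 mm in front (-x) of the hinge axis, 57 mm above it, 45 mm above the lid's upper face. Pinch it from above, closing along the bench's x; the bar can turn between the fingers. Moves and turns with the lid.
- headset: dictation headset, 0.18 kg, rigid, standing on its two black and orange ear pads on the lid. Arch in its y-z plane, 156 mm wide (y), 150 tall; 100 mm clear between the pads. Crown: grey block 24 (x) x 70 (y) x 32 mm thick, from 118 to 150 mm above the pads' underside, flat below. Origin midway between the pads at their underside, z up. A thin microphone boom at +x, pad height, touches nothing.
- crown_under (a point): centre of the underside of the headset's crown, 118 mm above the headset's origin: the place that rests on the rail. Axes as the headset's.
- rail: hanging rail, fixed to the table left or right of the bench: level round steel bar along its x, 14 mm diameter, 220 mm between two end posts, on a dark base plate 240 x 90 x 12 mm; top of the bar 165 mm above the table. Origin under the middle of the base, z up. The headset hangs with its crown across the bar (its y across the bar), an ear pad on each side.
- rail_top (a point): middle of the bar on its upper side, 165 mm above the table; axes as the rail's, x along the bar.
- caddy: blue open tray, 200 x 120 x 50 mm, holding six small capped bottles (79 mm tall in all); origin under its centre. Bystander
- amber_bottle: amber glass bottle, 60 mm diameter, 130 mm tall; origin under its centre. Bystander
- slide_box: flat green slide box, 100 x 180 x 35 mm; origin under its centre. Bystander
- mug: white mug, 80 mm diameter, 90 mm tall; origin under its centre. Bystander

How it is judged (in metres and radians):
On the way:
1. the headset hangs over the rail, let go, with the lid still shut (z of crown_under in the frame of rail_top between -0.015 and 0.02 m and y of crown_under in the frame of rail_top between -0.03 and 0.03 m and x of crown_under in the frame of rail_top between -0.095 and 0.095 m and angle between headset's own z axis and vertical below 0.45 rad and contact force between headset and rail above 0.6 N and contact force between headset and the arm below 0.1 N and contact force between headset and the fingers below 0.1 N and contact force between headset and bench below 0.1 N and linear speed of headset below 0.05 m/s and value of joint lid below 0.1 rad), for 0.3 s.
At the end, for the whole second after the job is handed in: The headset hangs free on the rail's bar by its crown (within 30 mm of centre across the bar, tilt under 25 degrees, carried by the rail alone); the lid stands still at 39 to 51 degrees (0.68 to 0.89 rad), held by the fingers (over 1 N), touched by nothing else (z of crown_under in the frame of rail_top between -0.015 and 0.02 m and y of crown_under in the frame of rail_top between -0.03 and 0.03 m and x of crown_under in the frame of rail_top between -0.095 and 0.095 m and angle between headset's own z axis and vertical below 0.45 rad and contact force between headset and rail above 0.6 N and contact force between headset and the arm below 0.1 N and contact force between headset and the fingers below 0.1 N and contact force between headset and bench below 0.1 N and linear speed of headset below 0.05 m/s and value of joint lid between 0.68 and 0.89 rad and velocity of joint lid between -0.08 and 0.08 rad/s and contact force between lid and the fingers above 1 N and contact force between lid and headset below 0.1 N and contact force between lid and caddy below 0.1 N and contact force between lid and amber_bottle below 0.1 N and contact force between lid and slide_box below 0.1 N and contact force between lid and mug below 0.1 N); the arm keeps its last pose, push and grip.
It fails at once if a bystander was moved more than 30 mm (distance of any of caddy, amber_bottle, slide_box, mug from where it was at the start of the episode above 0.03 m).
It fails at once if the headset was dropped low (its underside within 15 mm of the table, or tipped over) (height (world z) of headset below 0.015 m or angle between headset's own z axis and vertical above 1.2 rad).
It also fails if it takes over 58 s, if anything falls off the work surface, if the arm or the gripper's body presses on something with over 40 N, if the wrist force passes 120 N, or if a joint passes its speed limit or range.

### The arm

A 7-joint arm with a two-finger parallel gripper is mounted at the origin on the work surface. World frame = base frame: x ahead of the robot, y to its left, z up, the work surface at z = 0. Lengths are in mm, angles in rad, forces in N, time in s.
With the tool pointing down it reaches from about 425 to 975 mm from the base axis. Payload 16.7 kg.
Tool frame: the origin (TCP) lies at the very end of the fingers, on their centre line; the grasp point (between the pads) lies 19 mm behind it; z points along the fingers, y is the line along which they close (so a half turn about z gives the same grasp; the last joint's range is limited). The gripper opens to 85 mm and grips with 20 to 120 N. Pads are 22 mm wide; open, the fingers measure 114 mm over their backs; the gripper's body (76 mm by 85 mm) begins 54 mm behind the grasp point. The pads swing forward as they close: fully open they stand 13 mm farther back than shut.
Start: joints at [1.121, 0.426, 0.074, 1.606, -0.034, 1.111, -0.067], TCP at [199.316, -644.864, 231.302] pointing down, gripper open.
Joint ranges: [-2.85, 2.85], [-0.5, 2.14], [-1.23, 1.37], [0.21, 2.46], [-1.02, 4.16], [0.16, 2.05], [-2.73, 2.73]. Speed limits (rad/s): [1.89, 1.89, 2.39, 2.39, 3.01, 3.01, 3.01].

### API

Orientations are given as a rotation vector (axis times angle).
In Python, from cell import manip gives the robot as it stands.
- The arm moves only by the tool nudge_tcp, called as name(argument=value, ...) on one line, values as JSON. Schema: {"type":"object","properties":{"segments":{"type":"array","items":{"type":"array","prefixItems":[{"type":"number"},{"type":"array","items":{"type":"number"},"minItems":3,"maxItems":3},{"type":"number"}],"minItems":3,"maxItems":3},"minItems":1,"maxItems":5},"only":{"type":"string"},"quiet":{"type":"boolean"},"lines":{"type":"string"}},"required":["segments"],"additionalProperties":false}. segments is a list of rows, 1 to 5 of them, each written [opening, [dx, dy, dz], turn]: the opening from 0.0 (shut) to 1.0 (fully open), then dx, dy, dz in mm, then a turn about the tool's z in rad; each row shifts and turns the commanded pose from where the row before left it, along the tool's axes as they then stand; what a row does not reach is not made up. A row lasts 1/10 s, in which the tool goes at most 50 mm and 0.15 rad, less where a joint would pass 70% of its speed; a pose out of reach is approached as far as the arm can. The fingers move at their own pace and stop on an object; the grip force is fixed at half the most. Time passes only in rows, so rows that do not move let the fingers close. The tool returns the time, the measured TCP pose, the force, the opening and the grip force at its end. only (a regular expression) keeps the lines of the reply that match it, lines (a string "A,B") keeps lines A to B, and quiet returns only ok. Input that does not fit is refused with a message, and nothing moves.
- manip.state(): the state, without advancing time (a new reading comes with each control period).
- manip.capture(name): name is "side" or "top"; returns a dict with "image" (400x640x3 uint8, red, green, blue), "fx", "fy", "cx", "cy" (pixels), "camera_from_world" (4x4, takes a point from world to camera coordinates). Camera axes: x right, y down, z forward; pixel columns grow to the right and rows downward; lengths in mm; the calibration is good to about 2 mm. A picture is of the moment at which its call begins. There is no depth.
- manip.hand_in(): hands the job in; it is judged then, once.
The state is a dict: "t": time; "q": joint angles; "qd": joint speeds; "effort": joint torques, N m; "eef_pos": TCP position; "ee_rot": TCP orientation; "force": force on the tool from outside, world axes, zero at the start; "moment": the same for the moment, N m; "gripper_width": opening from 0.0 (shut) to 1.0 (fully open); "finger_force": force on a finger pad.
Only numpy, scipy, OpenCV 4.12 (cv2) and the standard library are available. Lean on these libraries where they do the work, as an engineer would, in place of code of your own. Each camera call takes 0.05 s, during which the arm holds its last target. There are 200 camera calls.

## Working session

There is one attempt and no reset: what is moved stays moved. The work goes in short steps, Python scripts to look and compute and a tool call to move; the robot and the scene stay as the last step left them, time stands still between calls to the robot, and variables do not carry over. Pictures are saved under pics/ and viewed, at most 10 in all, crops included, and the job is handed in when it is done.

```bash
ls; mkdir -p pics
```

Run:
```python
from cell import manip
import cv2,json,numpy as np
s=manip.state();print(s)
d={}
for n in("side","top"):
    c=manip.capture(n);cv2.imwrite(f"pics/{n}0.png",c["image"][:,:,::-1])
    d[n]={k:np.array(c[k]).tolist() for k in("fx","fy","cx","cy","camera_from_world")}
json.dump(d,open("cal.json","w"));print(d)
```

```text
cell.py
pics
{'t': 0.0, 'q': array([ 1.12147746,  0.42674179,  0.07386959,  1.60662365, -0.03412141,
        1.11082293, -0.0670956 ]), 'qd': array([-0.00052903, -0.00142046, -0.00108474, -0.00037068,  0.00065513,
       -0.00020629, -0.00107627]), 'effort': array([ 6.25339580e-04, -9.49833727e+01,  3.76113474e+00, -4.63525808e+01,
        1.92461192e-02,  1.00824708e-02,  1.24283918e-05]), 'eef_pos': array([ 199.19932327, -644.49252092,  230.59729016]), 'ee_rot': array([-3.10508120e+00, -4.68913240e-01,  4.49229188e-04]), 'force': array([ 0.47093401,  0.50022957, -0.31355266]), 'moment': array([ 0.006238  , -0.01107517, -0.01214515]), 'finger_force': 0.0, 'gripper_width': 1.0009181479299187}
{'side': {'fx': 441.1491064040029, 'fy': 441.1491064040029, 'cx': 323.77875577797874, 'cy': 192.91008668662255, 'camera_from_world': [[-0.8319523928648043, -0.5547145659148693, -0.01212296863003796, 517.0931016635355], [-0.37441357804157976, 0.5773962954742845, -0.7255535752449125, 264.2507790498944], [0.40947489371709794, -0.5990870290153604, -0.6880588950670722, 1162.7732988935227], [0.0, 0.0, 0.0, 1.0]]}, 'top': {'fx': 437.5705483791798, 'fy': 437.5705483791798, 'cx': 320.49475730007504, 'cy': 195.59304127305666, 'camera_from_world': [[0.02232325341860113, -0.9995310083854888, 0.02096272006913224, 54.59705214818506], [-0.9911785997192164, -0.02486690327773821, -0.1301791864317379, 559.9498940427441], [0.13063941141731497, -0.01787177655588541, -0.9912688554510698, 1571.5239972655095], [0.0, 0.0, 0.0, 1.0]]}}
```

View pics/top0.png

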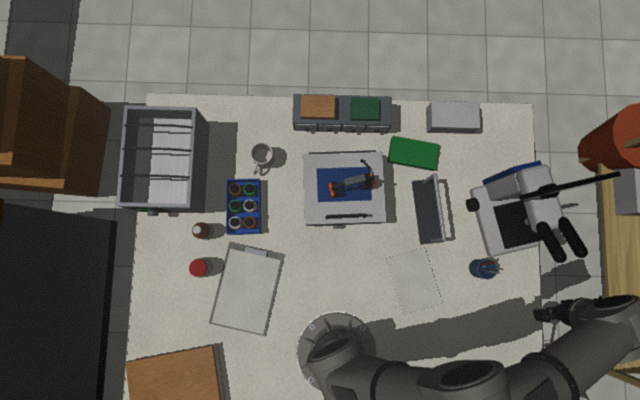

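View pics/side0.png

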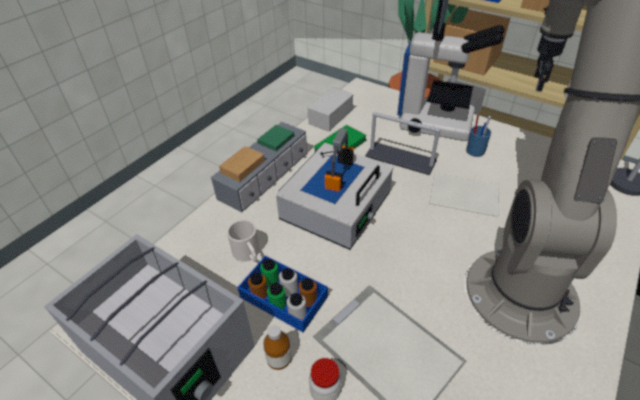

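The top view shows the bench around (345,188), the headset at (353,182) and the rail on the robot's right at (430,208). In the side view the rail is at (405,145). I'll zoom in on both.

Run:
```python
import cv2
a=cv2.imread("pics/top0.png")[140:250,295:455];cv2.imwrite("pics/tz.png",cv2.resize(a,None,fx=5,fy=5,interpolation=cv2.INTER_CUBIC))
a=cv2.imread("pics/side0.png")[100:250,265:465];cv2.imwrite("pics/sz.png",cv2.resize(a,None,fx=4,fy=4,interpolation=cv2.INTER_CUBIC))
```

```text
(no output)
```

View pics/tz.png

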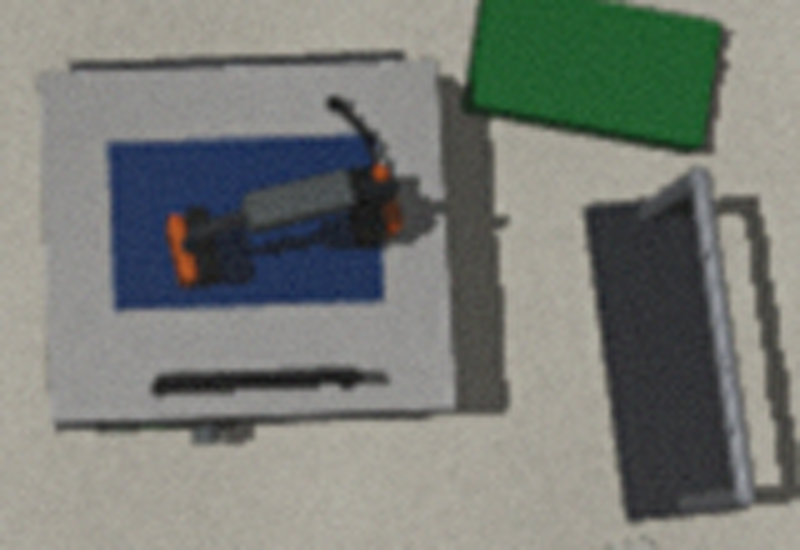

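View pics/sz.png

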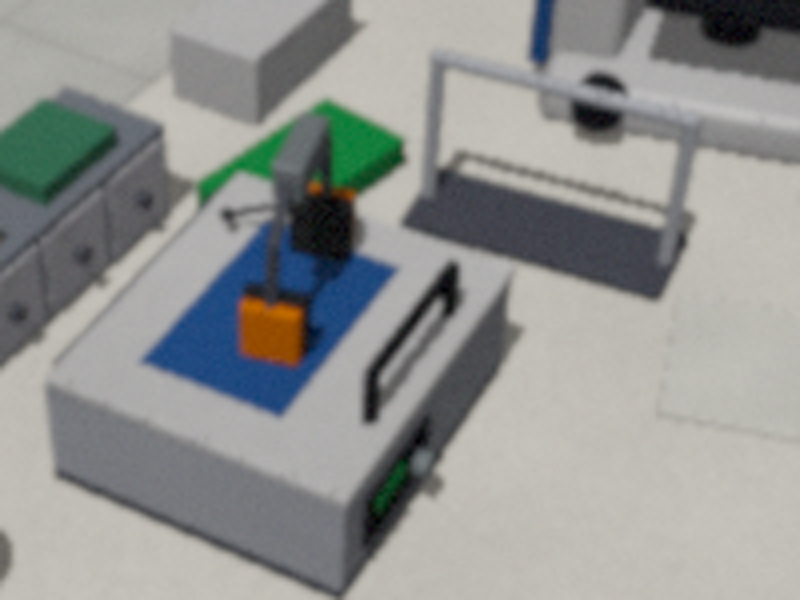

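Create h.py:
```python
import numpy as np,json
from scipy.optimize import least_squares
cal=json.load(open("cal.json"))
def px(n,p):
    o,s={"top":((295,140),5),"side":((265,100),4)}[n]; return np.array(o)+(np.array(p)+.5)/s-.5
def back(n,uv,z):
    c=cal[n];T=np.array(c["camera_from_world"]);R=T[:3,:3];C=-R.T@T[:3,3]
    d=R.T@np.array([(uv[0]-c["cx"])/c["fx"],(uv[1]-c["cy"])/c["fy"],1]);return C+d*(z-C[2])/d[2]
def proj(n,P):
    c=cal[n];T=np.array(c["camera_from_world"]);p=T[:3,:3]@P+T[:3,3]
    return np.array([p[0]/p[2]*c["fx"]+c["cx"],p[1]/p[2]*c["fy"]+c["cy"]])
def tri(a,b):
    return least_squares(lambda P:np.r_[proj("top",P)-a,proj("side",P)-b],[700,0,150]).x
```

Run:
```python
from h import *
np.set_printoptions(precision=1,suppress=True)
f=lambda n,ps,z:np.array([back(n,px(n,p),z) for p in ps])
def ang(d): return np.degrees(np.arctan2(d[1],d[0]))
L=f("top",[(40,72),(437,58),(455,410),(55,422)],112);print("lid",L,L.mean(0),ang(L[0]-L[3]),ang(L[1]-L[2]),ang(L[0]-L[1])-90,ang(L[3]-L[2])-90)
S=f("side",[(515,275),(343,500),(50,380)],112);print("lid side",S)
H=f("top",[(155,385),(358,376)],160);print("handle",H,H.mean(0));H=f("side",[(371,372),(455,267)],160);print(H,H.mean(0))
C=f("top",[(245,195),(348,170),(358,203),(250,230)],262);print("crown",C,C.mean(0),ang(C[0]-C[1])-90,ang(C[3]-C[2])-90)
C=f("side",[(308,117),(330,118),(277,162),(300,165)],262);print("crown side",C.round(),C.mean(0))
R=f("top",[(700,172),(742,502)],165);print("rail",R,R.mean(0),ang(R[0]-R[1]))
R=f("side",[(437,53),(697,118)],165);print("rail",R,R.mean(0),ang(R[0]-R[1]))
R=f("top",[(585,205),(628,520),(745,508)],12);print("base",R)
```

```text
lid [[ 695.4  135.9  112. ]
 [ 713.2 -146.   112. ]
 [ 462.9 -159.5  112. ]
 [ 447.9  118.6  112. ]] [579.8 -12.7 112. ] 3.985574477879929 3.10259752894351 3.618816348014846 3.0779637098116694
lid side [[ 460.9 -149.4  112. ]
 [ 450.5  124.1  112. ]
 [ 690.3  139.4  112. ]]
handle [[471.3  51.3 160. ]
 [480.6 -85.7 160. ]] [476.  -17.2 160. ]
[[474.6  49.8 160. ]
 [479.9 -80.6 160. ]] [477.3 -15.4 160. ]
crown [[584.9  -0.2 262. ]
 [602.7 -65.5 262. ]
 [581.6 -72.1 262. ]
 [562.5  -3.7 262. ]] [583.  -35.3 262. ] 15.256193729574022 15.60315768056202
crown side [[596. -59. 262.]
 [582. -67. 262.]
 [586.  -2. 262.]
 [570.  -8. 262.]] [583.5 -34.1 262. ]
rail [[ 625.7 -318.1  165. ]
 [ 401.7 -343.7  165. ]] [ 513.7 -330.9  165. ] 6.5346858830059755
rail [[ 624.9 -314.4  165. ]
 [ 403.3 -344.6  165. ]] [ 514.1 -329.5  165. ] 7.76572753876673
base [[ 627.2 -274.1   12. ]
 [ 392.1 -304.8   12. ]
 [ 402.9 -391.9   12. ]]
```

Both views agree to a few mm. The crown is at (583, −35, top 262) with yaw 15.5°, the rail at (514, −330) with yaw 7.2°, and the handle at (477, −16) with the bench yaw at 3.5°. Next I lift and turn the tool.

Create go.py:
```python
import sys,numpy as np
from scipy.spatial.transform import Rotation as Ro
from cell import manip
s=manip.state();R=Ro.from_rotvec(s["ee_rot"]).as_matrix();x,y,z,yaw=map(float,sys.argv[1:5])
d=R.T@(np.array([x,y,z])-s["eef_pos"]);w=np.degrees(np.arctan2(R[1,1],R[0,1]))
t=(yaw-w+90)%180-90
print("t",round(s["t"],2),"pos",s["eef_pos"].round(1),"tool d",d.round(1),"turn",round(-np.radians(t),3),"tilt z",R[:,2].round(3),"F",s["force"].round(1),"ff",round(s["finger_force"],1),"w",round(s["gripper_width"],3),"q",s["q"].round(2))
```

```text
(no output)
```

nudge_tcp(segments=[[1, [0, 0, -20], -0.15], [1, [0, 0, -20], -0.15], [1, [0, 0, -20], -0.15], [1, [0, 0, -20], -0.15], [1, [0, 0, -20], -0.15]])

```text
t: 0.6
eef_pos: [199.2, -644.7, 331.7]
ee_rot: [-2.713, -1.582, -0.0]
force: [-0.2, 0.3, 0.1]
gripper_width: 1.004
finger_force: 0.0
```

nudge_tcp(segments=[[1, [0, 0, 0], -0.15], [1, [0, 0, 0], -0.15], [1, [0, 0, 0], -0.15], [1, [0, 0, 0], -0.15], [1, [0, 0, 0], -0.15]])

```text
t: 1.1
eef_pos: [199.2, -644.7, 330.9]
ee_rot: [-1.945, -2.466, -0.001]
force: [-0.5, 0.3, 0.4]
gripper_width: 1.0
finger_force: 0.0
```

```bash
python3 go.py 583 -35 330 15.5
```

```text
t 1.1 pos [ 199.2 -644.7  330.9] tool d [503.5 515.3   1.2] turn -0.035 tilt z [-0.     0.001 -1.   ] F [-0.5  0.3  0.4] ff 0.0 w 1.0 q [ 1.31  0.37 -0.19  1.47  0.07  1.31  1.35]
```

nudge_tcp(segments=[[1, [33, 34, 0], 0], [1, [33, 34, 0], 0], [1, [33, 34, 0], 0], [1, [33, 34, 0], 0], [1, [33, 34, 0], 0]])

```text
t: 1.6
eef_pos: [328.0, -443.8, 331.1]
ee_rot: [-1.953, -2.46, 0.0]
force: [0.5, 0.0, 0.3]
gripper_width: 0.998
finger_force: 0.0
```

nudge_tcp(segments=[[1, [33, 34, 0], 0], [1, [33, 34, 0], 0], [1, [33, 34, 0], 0], [1, [33, 34, 0], 0], [1, [33, 34, 0], 0]])

```text
t: 2.1
eef_pos: [456.0, -244.5, 331.3]
ee_rot: [1.953, 2.46, -0.0]
force: [1.2, -2.1, -0.3]
gripper_width: 1.0
finger_force: 0.0
```

nudge_tcp(segments=[[1, [33, 34, 0], 0], [1, [33, 34, 0], 0], [1, [33, 34, 0], 0], [1, [33, 34, 0], 0], [1, [0, 0, 0], -0.035]])

```text
t: 2.6
eef_pos: [560.1, -80.3, 331.1]
ee_rot: [-1.899, -2.501, -0.004]
force: [-0.7, -0.3, 0.2]
gripper_width: 1.001
finger_force: 0.0
```

nudge_tcp(segments=[[1, [0, 0, 0], 0], [1, [0, 0, 0], 0]], quiet=true)

```text
ok
```

```bash
python3 go.py 583 -35 330 15.5
```

```text
t 2.8 pos [557.6 -87.8 331. ] tool d [44.4 38.2  1. ] turn -0.008 tilt z [-0.001 -0.    -1.   ] F [-0.1  0.2 -0.2] ff 0.0 w 1.0 q [ 0.57  0.22 -0.62  1.7   0.14  1.26  0.18]
```

nudge_tcp(segments=[[1, [22, 19, 0], 0], [1, [22.4, 19.2, 0], -0.008], [1, [0, 0, 0], 0], [1, [0, 0, 0], 0]])

```text
t: 3.2
eef_pos: [583.1, -34.9, 331.2]
ee_rot: [-1.901, -2.501, 0.001]
force: [0.4, -0.4, -0.5]
gripper_width: 1.003
finger_force: 0.0
```

```bash
python3 go.py 583 -35 233 15.5
```

Run:
```python
from cell import manip
import cv2,numpy as np
a=manip.capture("top")["image"][:,:,::-1][130:220,290:410];b=manip.capture("side")["image"][:,:,::-1][70:190,290:450]
r=lambda i:cv2.resize(i,(400,300),interpolation=cv2.INTER_CUBIC)
cv2.imwrite("pics/pre.png",np.hstack([r(a),r(b)]))
```

```text
t 3.2 pos [583.1 -34.9 331.2] tool d [-0.1 -0.1 98.2] turn 0.0 tilt z [-0. -0. -1.] F [ 0.4 -0.4 -0.5] ff 0.0 w 1.003 q [ 0.48  0.26 -0.65  1.66  0.17  1.28  0.07]
```

View pics/pre.png

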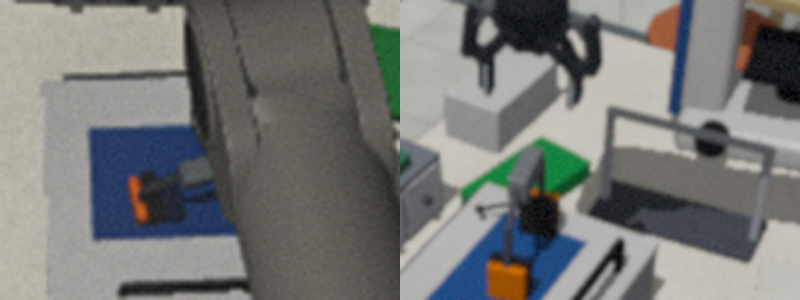

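The gripper sits above the crown, with the fingers on either side of it (side crop: fingertips at (485,90) and (573,100), crown at (528,160)). Time to descend and close.

nudge_tcp(segments=[[1, [0, 0, 30], 0], [1, [0, 0, 30], 0], [1, [0, 0, 25], 0], [1, [0, 0, 13], 0], [1, [0, 0, 0], 0]])

```text
t: 3.8
eef_pos: [582.5, -35.1, 232.1]
ee_rot: [-1.9, -2.499, 0.002]
force: [-0.9, 0.2, 0.6]
gripper_width: 0.996
finger_force: 0.0
```

nudge_tcp(segments=[[0, [0, 0, 0], 0], [0, [0, 0, 0], 0], [0, [0, 0, 0], 0], [0, [0, 0, 0], 0], [0, [0, 0, 0], 0]])

```text
t: 4.3
eef_pos: [583.8, -34.0, 233.9]
ee_rot: [1.899, 2.501, 0.001]
force: [1.2, -0.9, 5.6]
gripper_width: 0.271
finger_force: 59.6
```

nudge_tcp(segments=[[0, [0, 0, 0], 0], [0, [0, 0, 0], 0], [0, [0, 0, 0], 0]])

```text
t: 4.6
eef_pos: [583.8, -34.0, 233.9]
ee_rot: [1.899, 2.501, 0.001]
force: [1.2, -0.3, 6.7]
gripper_width: 0.271
finger_force: 59.9
```

```bash
python3 go.py 583 -35 333 15.5
```

```text
t 4.6 pos [583.8 -34.  233.9] tool d [ -0.8  -0.9 -99.1] turn 0.001 tilt z [ 0.001 -0.    -1.   ] F [ 1.2 -0.3  6.7] ff 59.9 w 0.271 q [ 0.46  0.34 -0.64  1.78  0.23  1.09  0.02]
```

nudge_tcp(segments=[[0, [0, 0, -10], 0], [0, [0, 0, -20], 0], [0, [0, 0, -25], 0], [0, [0, 0, -25], 0], [0, [0, 0, -20], 0]])

```text
t: 5.1
eef_pos: [583.2, -33.9, 335.2]
ee_rot: [1.899, 2.502, 0.001]
force: [0.2, -0.9, -2.5]
gripper_width: 0.267
finger_force: 59.1
```

nudge_tcp(segments=[[0, [0, 0, 0], 0.05], [0, [0, 0, 0], 0.05], [0, [0, 0, 0], 0.045], [0, [0, 0, 0], 0]])

```text
t: 5.5
eef_pos: [583.1, -34.0, 333.7]
ee_rot: [-2.077, -2.357, 0.0]
force: [-0.0, 0.2, -3.1]
gripper_width: 0.272
finger_force: 59.1
```

```bash
python3 go.py 514 -330 330 7.2
```

Run:
```python
from cell import manip
import cv2,numpy as np
b=manip.capture("side")["image"][:,:,::-1][40:190,270:470]
cv2.imwrite("pics/lift.png",cv2.resize(b,(600,450),interpolation=cv2.INTER_CUBIC))
```

```text
t 5.5 pos [583.1 -34.  333.7] tool d [-284.9 -105.8    3.7] turn 0.001 tilt z [-0.  0. -1.] F [-0.   0.2 -3.1] ff 59.1 w 0.272 q [ 0.47  0.26 -0.63  1.65  0.16  1.28 -0.07]
```

View pics/lift.png

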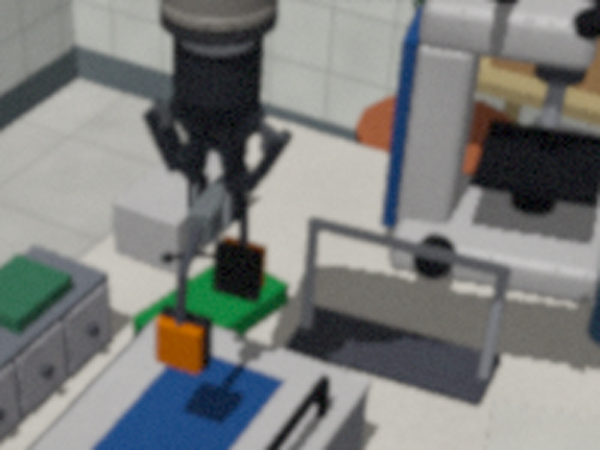

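The headset is held level: crown between the fingers at (215,205), pads clear of the lid. Now across to the rail.

nudge_tcp(segments=[[0, [-15, -5, 0], 0], [0, [-30, -11, 0], 0], [0, [-30, -11, 0], 0], [0, [-30, -11, 0], 0], [0, [-30, -11, 0], 0]])

```text
t: 6.05
eef_pos: [551.3, -175.3, 333.5]
ee_rot: [-2.074, -2.36, 0.0]
force: [0.2, -0.3, -0.8]
gripper_width: 0.27
finger_force: 59.1
```

nudge_tcp(segments=[[0, [-30, -11, 0], 0], [0, [-30, -11, 0], 0], [0, [-30, -11, 0], 0], [0, [-30, -11, 0], 0], [0, [-20, -8, 0], 0]])

```text
t: 6.55
eef_pos: [516.9, -322.0, 333.3]
ee_rot: [-2.076, -2.357, 0.001]
force: [-0.4, -0.4, -2.0]
gripper_width: 0.27
finger_force: 59.0
```

nudge_tcp(segments=[[0, [-10, -4.8, 0], 0], [0, [0, 0, 0], 0], [0, [0, 0, 0], 0]])

```text
t: 6.85
eef_pos: [514.9, -328.9, 333.4]
ee_rot: [-2.074, -2.359, -0.001]
force: [0.4, 0.1, -1.9]
gripper_width: 0.271
finger_force: 59.0
```

```bash
python3 go.py 514 -330 168 7.2
```

```text
t 6.85 pos [ 514.9 -328.9  333.4] tool d [ -1.1  -1.1 165.4] turn 0.003 tilt z [ 0.     0.001 -1.   ] F [ 0.4  0.1 -1.9] ff 59.0 w 0.271 q [ 0.84  0.28 -0.47  1.6   0.13  1.29  0.48]
```

nudge_tcp(segments=[[0, [-1, 0, 20], 0], [0, [0, 0, 40], 0], [0, [0, 0, 40], 0], [0, [0, 0, 30], 0], [0, [0, 0, 15], 0]])

```text
t: 7.35
eef_pos: [514.3, -329.0, 186.0]
ee_rot: [-2.071, -2.358, -0.0]
force: [0.3, -0.2, -2.5]
gripper_width: 0.273
finger_force: 59.0
```

nudge_tcp(segments=[[0, [0, 0, 5], 0], [0, [0, 0, 5], 0], [0, [0, 0, 2], 0], [0, [0, 0, 0], 0]])

```text
t: 7.75
eef_pos: [515.0, -331.3, 177.2]
ee_rot: [2.075, 2.357, 0.0]
force: [0.7, -0.7, -2.0]
gripper_width: 0.269
finger_force: 59.0
```

```bash
python3 go.py 514 -330 169 7.2
```

Run:
```python
from cell import manip
import cv2,numpy as np
b=manip.capture("side")["image"][:,:,::-1][70:190,330:490];t=manip.capture("top")["image"][:,:,::-1][140:260,370:530]
r=lambda i:cv2.resize(i,(400,300),interpolation=cv2.INTER_CUBIC)
cv2.imwrite("pics/down.png",np.hstack([r(b),r(t)]))
```

```text
t 7.75 pos [ 515.  -331.3  177.2] tool d [ 1.4 -0.9  8.2] turn 0.001 tilt z [ 0.001 -0.001 -1.   ] F [ 0.7 -0.7 -2. ] ff 59.0 w 0.269 q [ 0.82  0.41 -0.45  1.78  0.21  0.99  0.41]
```

View pics/down.png

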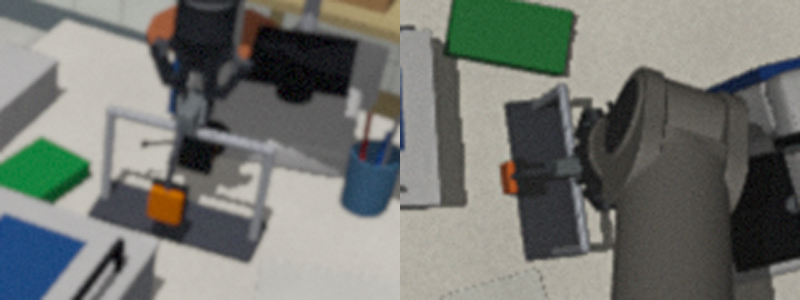

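The crown sits over the bar, with one pad on each side (side crop: near pad at (165,203), far pad at (197,155)). I'll lower it to contact.

nudge_tcp(segments=[[0, [0, 0, 2], 0], [0, [0, 0, 2], 0], [0, [0, 0, 0], 0], [0, [0, 0, 0], 0]])

```text
t: 8.25
eef_pos: [514.6, -331.1, 172.3]
ee_rot: [-2.076, -2.358, -0.0]
force: [0.8, -0.5, -1.3]
gripper_width: 0.266
finger_force: 59.1
```

nudge_tcp(segments=[[0, [0, 0, 2], 0], [0, [0, 0, 0], 0], [0, [0, 0, 0], 0]])

```text
t: 8.55
eef_pos: [514.6, -331.1, 170.2]
ee_rot: [-2.076, -2.358, -0.0]
force: [-0.0, -0.2, -1.8]
gripper_width: 0.27
finger_force: 59.1
```

nudge_tcp(segments=[[0, [0, 0, 1.5], 0], [0, [0, 0, 0], 0], [0, [0, 0, 0], 0]])

```text
t: 8.85
eef_pos: [514.7, -331.2, 168.9]
ee_rot: [2.076, 2.358, 0.0]
force: [0.7, -0.6, -1.1]
gripper_width: 0.269
finger_force: 59.2
```

nudge_tcp(segments=[[0, [0, 0, 1.5], 0], [0, [0, 0, 0], 0], [0, [0, 0, 0], 0]])

```text
t: 9.15
eef_pos: [514.8, -331.3, 168.5]
ee_rot: [2.076, 2.357, -0.0]
force: [-4.8, 2.9, 15.6]
gripper_width: 0.27
finger_force: 61.5
```

nudge_tcp(segments=[[0, [0, 0, 1.5], 0], [0, [0, 0, 0], 0], [0, [0, 0, 0], 0]])

```text
t: 9.45
eef_pos: [514.9, -331.2, 168.4]
ee_rot: [2.075, 2.357, -0.001]
force: [-12.1, 7.1, 34.9]
gripper_width: 0.272
finger_force: 64.0
```

nudge_tcp(segments=[[0, [0, 0, -2.5], 0], [0, [0, 0, 0], 0], [0, [0, 0, 0], 0]])

```text
t: 9.75
eef_pos: [514.8, -331.2, 168.6]
ee_rot: [2.076, 2.357, 0.0]
force: [-1.6, 1.4, 7.3]
gripper_width: 0.277
finger_force: 60.4
```

nudge_tcp(segments=[[0.4, [0, 0, 0], 0], [0.5, [0, 0, 0], 0], [0.7, [0, 0, 0], 0], [1, [0, 0, 0], 0], [1, [0, 0, 0], 0]])

```text
t: 10.25
eef_pos: [514.5, -331.1, 168.2]
ee_rot: [-2.076, -2.358, -0.0]
force: [-0.3, -0.3, -0.8]
gripper_width: 0.98
finger_force: 0.0
```

nudge_tcp(segments=[[1, [0, 0, -10], 0], [1, [0, 0, -20], 0], [1, [0, 0, -30], 0], [1, [0, 0, -40], 0], [1, [0, 0, -40], 0]])

```text
t: 10.75
eef_pos: [514.4, -330.9, 310.5]
ee_rot: [-2.076, -2.358, -0.0]
force: [0.3, -0.6, 0.8]
gripper_width: 0.999
finger_force: 0.0
```

nudge_tcp(segments=[[1, [0, 0, 0], 0], [1, [0, 0, 0], 0], [1, [0, 0, 0], 0], [1, [0, 0, 0], 0]])

```text
t: 11.15
eef_pos: [514.1, -331.0, 307.3]
ee_rot: [-2.075, -2.357, 0.0]
force: [0.1, 0.6, -0.1]
gripper_width: 1.0
finger_force: 0.0
```

```bash
python3 go.py 476.7 -16 300 3.5
```

Run:
```python
from cell import manip
import cv2,numpy as np
b=manip.capture("side")["image"][:,:,::-1][70:190,330:490];t=manip.capture("top")["image"][:,:,::-1][140:260,370:530]
r=lambda i:cv2.resize(i,(400,300),interpolation=cv2.INTER_CUBIC)
cv2.imwrite("pics/hung.png",np.hstack([r(b),r(t)]))
```

```text
t 11.15 pos [ 514.1 -331.   307.3] tool d [317.2   2.8   7.7] turn 0.066 tilt z [-0.001  0.001 -1.   ] F [ 0.1  0.6 -0.1] ff 0.0 w 1.0 q [ 0.84  0.3  -0.47  1.64  0.14  1.24  0.47]
```

View pics/hung.png

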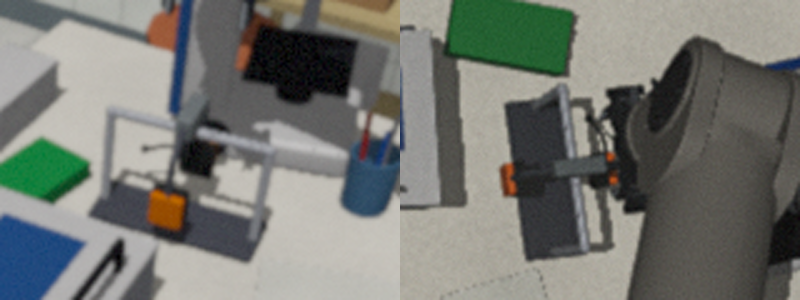

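The headset hangs on the bar, upright and released. The side crop shows it crossing the bar at (192,120). Next is the handle.

nudge_tcp(segments=[[1, [20, 0, 0], 0], [1, [45, 0, 0], 0], [1, [45, 0, 0], 0], [1, [45, 0, 0], 0], [1, [45, 0, 0], 0]])

```text
t: 11.75
eef_pos: [488.4, -130.4, 308.0]
ee_rot: [-2.076, -2.358, 0.0]
force: [0.9, 0.4, 0.8]
gripper_width: 0.998
finger_force: 0.0
```

nudge_tcp(segments=[[1, [45, 0, 0], 0], [1, [40, 0, 0], 0], [1, [20, 0, 0], 0], [1, [0, 0, 0], 0.066], [1, [0, 0, 0], 0]])

```text
t: 12.25
eef_pos: [475.5, -27.5, 308.2]
ee_rot: [2.152, 2.288, -0.001]
force: [-0.8, -1.0, -0.5]
gripper_width: 0.999
finger_force: 0.0
```

```bash
python3 go.py 476.7 -16 142 3.5
```

```text
t 12.25 pos [475.5 -27.5 308.2] tool d [ 11.5   1.9 166.2] turn 0.0 tilt z [-0. -0. -1.] F [-0.8 -1.  -0.5] ff 0.0 w 0.999 q [ 0.57  0.07 -0.67  1.9   0.05  1.18 -0.06]
```

nudge_tcp(segments=[[1, [11.5, 1.9, 30], 0], [1, [0, 0, 40], 0], [1, [0, 0, 40], 0], [1, [0, 0, 36], 0], [1, [0, 0, 20], 0]])

```text
t: 12.75
eef_pos: [475.6, -17.3, 139.5]
ee_rot: [-2.149, -2.288, 0.003]
force: [0.9, -0.5, 0.0]
gripper_width: 0.999
finger_force: 0.0
```

nudge_tcp(segments=[[1, [0, 0, 0], 0], [0.5, [0, 0, 0], 0], [0, [0, 0, 0], 0], [0, [0, 0, 0], 0], [0, [0, 0, 0], 0]])

```text
t: 13.25
eef_pos: [477.6, -17.1, 143.2]
ee_rot: [2.152, 2.287, 0.001]
force: [-0.2, -0.3, 0.6]
gripper_width: 0.332
finger_force: 0.0
```

nudge_tcp(segments=[[0, [0, 0, 0], 0], [0, [0, 0, 0], 0], [0, [0, 0, 0], 0]])

```text
t: 13.55
eef_pos: [479.1, -17.0, 143.3]
ee_rot: [2.151, 2.286, 0.005]
force: [8.5, -0.1, -1.5]
gripper_width: 0.116
finger_force: 58.8
```

```bash
python3 go.py 476.7 -16 142 3.5
```

```text
t 13.55 pos [479.1 -17.  143.3] tool d [ 1.1 -2.3  1.3] turn -0.0 tilt z [ 0.004  0.    -1.   ] F [ 8.5 -0.1 -1.5] ff 58.8 w 0.116 q [ 0.48  0.28 -0.66  2.09  0.23  0.84 -0.25]
```

nudge_tcp(segments=[[0, [0, 2.0, -6.9], 0], [0, [0, 2.2, -6.9], 0], [0, [0, 2.3, -6.9], 0], [0, [0, 2.5, -6.9], 0], [0, [0, 2.7, -6.8], 0]])

```text
t: 14.05
eef_pos: [490.2, -16.3, 177.4]
ee_rot: [2.152, 2.287, 0.003]
force: [12.7, -0.2, -10.4]
gripper_width: 0.111
finger_force: 58.2
```

nudge_tcp(segments=[[0, [0, 3, -6.6], 0], [0, [0, 3.2, -6.5], 0], [0, [0, 3.4, -6.5], 0], [0, [0, 3.6, -6.4], 0], [0, [0, 3.7, -6.3], 0]])

```text
t: 14.55
eef_pos: [506.1, -15.3, 209.3]
ee_rot: [2.153, 2.288, 0.001]
force: [6.7, 0.3, -10.4]
gripper_width: 0.113
finger_force: 58.3
```

```bash
python3 go.py 585 -10 284 3.5
```

```text
t 14.55 pos [506.1 -15.3 209.3] tool d [  0.5  79.1 -74.7] turn -0.0 tilt z [ 0.001  0.    -1.   ] F [  6.7   0.3 -10.4] ff 58.3 w 0.113 q [ 0.5   0.24 -0.68  1.97  0.18  0.99 -0.2 ]
```

nudge_tcp(segments=[[0, [0, 4, -6.1], 0], [0, [0, 4.2, -6], 0], [0, [0, 4.4, -5.8], 0], [0, [0, 4.5, -5.7], 0], [0, [0, 4.7, -5.6], 0]])

```text
t: 15.05
eef_pos: [526.8, -14.1, 238.5]
ee_rot: [-2.152, -2.287, 0.003]
force: [-7.3, -1.2, 1.3]
gripper_width: 0.115
finger_force: 58.9
```

nudge_tcp(segments=[[0, [0, 4.9, -5.4], 0], [0, [0, 5, -5.2], 0], [0, [0, 5.2, -5.1], 0], [0, [0, 5.4, -4.9], 0], [0, [0, 5.5, -4.8], 0]])

```text
t: 15.55
eef_pos: [551.7, -12.6, 264.5]
ee_rot: [-2.152, -2.286, 0.006]
force: [-20.6, -2.5, 17.1]
gripper_width: 0.112
finger_force: 59.7
```

nudge_tcp(segments=[[0, [0, 5.7, -4.5], 0], [0, [0, 5.8, -4.4], 0], [0, [0, 6, -4.2], 0], [0, [0, 6.1, -4.1], 0], [0, [0, 6.2, -3.9], 0]])

```text
t: 16.05
eef_pos: [582.4, -10.7, 286.6]
ee_rot: [-2.153, -2.287, 0.003]
force: [-19.5, -2.9, 24.4]
gripper_width: 0.114
finger_force: 62.1
```

nudge_tcp(segments=[[0, [0, 0, 0], 0], [0, [0, 0, 0], 0], [0, [0, 0, 0], 0], [0, [0, 0, 0], 0]])

```text
t: 16.45
eef_pos: [582.3, -10.8, 286.6]
ee_rot: [2.153, 2.288, -0.003]
force: [-19.1, -3.6, 25.4]
gripper_width: 0.112
finger_force: 62.4
```

```bash
python3 go.py 585 -10 285 3.5
```

Run:
```python
from cell import manip
import cv2,numpy as np
c=manip.capture("side");print(manip.capture("side")["image"].shape)
cv2.imwrite("pics/end.png",cv2.resize(c["image"][:,:,::-1][80:260,240:480],(800,600),interpolation=cv2.INTER_CUBIC))
```

```text
t 16.45 pos [582.3 -10.8 286.6] tool d [0.6 2.7 1.6] turn -0.001 tilt z [-0.001 -0.001 -1.   ] F [-19.1  -3.6  25.4] ff 62.4 w 0.112 q [ 0.45  0.3  -0.67  1.72  0.2   1.2  -0.21]
(400, 640, 3)
```

View pics/end.png

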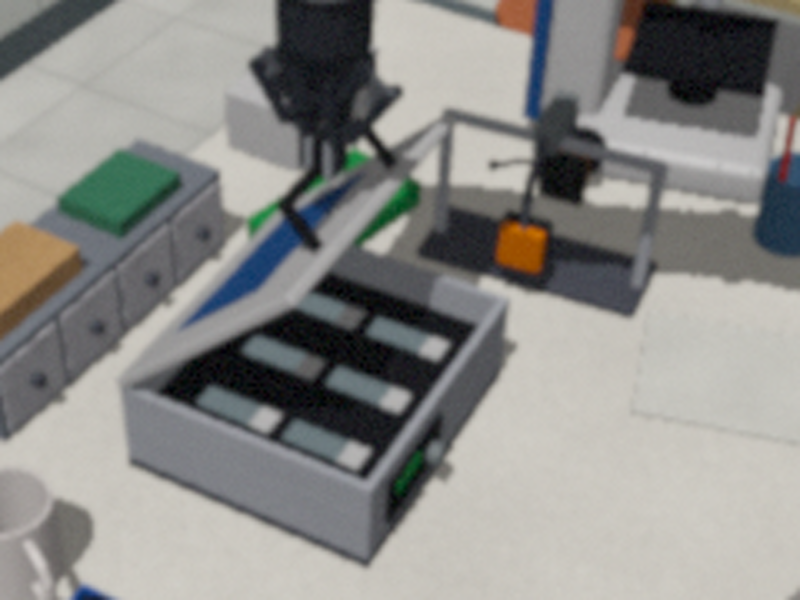

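The lid is up and gripped (side view: front edge from (293,295) to (440,125)), and the headset still hangs at (540,130). The grip kinematics give about 45°. The remaining push is mostly along the radius, so I'll ease it off slightly.

nudge_tcp(segments=[[0, [0, -0.7, -1.2], 0], [0, [0, 0, 0], 0], [0, [0, 0, 0], 0], [0, [0, 0, 0], 0], [0, [0, 0, 0], 0]])

```text
t: 17.05
eef_pos: [582.1, -10.8, 286.6]
ee_rot: [-2.153, -2.288, 0.002]
force: [-8.7, -2.2, 8.1]
gripper_width: 0.11
finger_force: 60.6
```

nudge_tcp(segments=[[0, [0, 0, 0], 0], [0, [0, 0, 0], 0], [0, [0, 0, 0], 0], [0, [0, 0, 0], 0], [0, [0, 0, 0], 0]])

```text
t: 17.55
eef_pos: [582.1, -10.8, 286.6]
ee_rot: [-2.153, -2.288, 0.002]
force: [-9.3, -2.2, 7.8]
gripper_width: 0.111
finger_force: 60.6
```

Run:
```python
from h import *
# lid front top corner pixels in end.png -> check vs predicted lid corner (133 mm..) at 45 deg
from cell import manip
b=np.radians(3.5);ex=np.array([np.cos(b),np.sin(b),0]);ey=np.array([-np.sin(b),np.cos(b),0]);h=np.array([702.5,-3,100])
for th in(35,45,55):
    t=np.radians(th);o=[]
    for y in(140,-140):
        P=h+ex*(-245*np.cos(t)+12*-np.sin(t))+ey*y+np.array([0,0,245*np.sin(t)+12*np.cos(t)])
        u=proj("side",P);o.append(((u-[240,80])*10/3).round())
    print(th,o)
```

```text
35 [array([332., 339.]), array([486., 153.])]
45 [array([303., 297.]), array([461., 115.])]
55 [array([266., 257.]), array([431.,  80.])]
```

```bash
python3 -c "
from cell import manip;print(manip.hand_in())"
```

```text
the job is handed in; nothing more can be done
None
```

I hung the headset on the rail with the lid still shut and let go of it, then raised the lid to about 45° and handed in at about 17.6 s with the fingers still holding the handle; no verdict was returned.

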